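Level the bamboo tray

TASK

Lay the orange spirit level, window up, lengthways on the dark strip of the bamboo tray and let go of it; then turn the black knob of the tray's levelling foot until the bubble sits centred between the two black lines. Finish by pressing the level firmly down onto the tray from above with the fingers, the bubble still centred, and keep pressing: the job ends while you are holding it down. Leave the other things on the counter where they are.

Things in the scene. Friction and masses are not known exactly. Their poses are not given: they have to be found in the camera images.
- level: Orange pocket spirit level, a block 140 long (its x) x 44 wide (y) x 26 high, about 180 g, loose, lying on the counter window up at the start. Origin: centre of its underside, z up. On top, along its +y side, a black rubber thumb pad 70 x 18 that rises to 34 above the underside; along its -y side a yellow-green vial 60 long that rises to 31.
- pad (a point): Centre of the top of the level's black thumb pad: 11 towards the level's +y from its middle, 34 above its underside. The place to press; a firm push is about 5 to 20 N. Axes as the level's.
- vial_mid (a point): Top of the vial midway between its two black lines, which stand 18 apart (inner edges); 11 towards the level's -y from its middle. Axes as the level's.
- bubble_mid (a point): Top of the whitish bubble, 14 long, that floats along the vial to whichever end is higher.
- bubble (a joint): Where the bubble stands along the vial: metres from the centre between the lines, positive towards the level's +x. It reads 0.4 m times the level's slope in rad (uphill end), settles within a second and stops at 0.02. The bubble just fits between the lines at 0.002 either way.
- stand: The feet of the tray, fixed to the counter; it does not move. Origin on the counter below the tray's middle; +x points along the tray towards the levelling foot, z up. Two plain feet stand at x = -125, the levelling foot at x = +165 mm.
- tray: Bamboo tray 260 x 160, rim 10 above its floor, on the feet. Origin on its hinge line over the two plain feet, at the underside of the tray; x runs along the tray to the levelling foot, y across, z up. At the start the tray slopes down towards the levelling foot by 0.012 to 0.031 rad. Clear floor between the rims 140 across.
- strip (a point): Middle of the dark inlaid strip (160 x 56, flush) on the tray's floor, about 46 above the counter, where the level goes; x along the strip and towards the levelling foot, axes as the tray's.
- knob_top (a point): Centre of the top of the levelling foot's round black knob: 40 across, 28 high, top 103 above the counter, on a thin upright screw; it keeps this height as it turns. Clockwise from above raises that end of the tray 3.5 mm per rad and moves the bubble 0.0048 m per rad towards the foot. Takes 0.1 N m, stays where left; 1.0 to 2.6 rad short of level at the start. Take it at any yaw.
- coaster: Grey stone coaster, disc 96 across, 12 thick. Bystander; origin at its underside.
- wedge: Black plastic door wedge 100 x 40 x 29. Bystander; origin at its underside.
- opener: Stainless steel bottle opener, about 145 long, 6 thick. Bystander; origin at its underside.
- umbrella_handle: Black handle of a folding umbrella, with its steel stub, 155 long, 26 high. Bystander; origin at its underside.
- mug: White mug, 76 across, 85 high. Bystander; origin at its underside.
Things that resemble listed ones, but are neither listed nor needed, are in the scene too. There is more than one size of the level; the job needs the middle-sized.

How it is judged:
On the way, in this order (a step that is already met when the one before it is completed fails the run):
1. the level lies lengthways on the tray's dark strip, let go of, bubble off centre (x of level in the frame of strip between -0.025 and 0.025 m and y of level in the frame of strip between -0.02 and 0.02 m and z of level in the frame of strip between -0.004 and 0.004 m and angle between the x axis of level and the x axis of tray, either way round below 0.15 rad and angle between level's own z axis and vertical below 0.08 rad and contact force between the fingers and level below 0.1 N and contact force between level and tray above 0.3 N and (value of joint bubble above 0.003 m or value of joint bubble below -0.003 m)), for 0.3 s.
2. with the level lying free there, the foot is turned until the bubble stands centred (x of level in the frame of strip between -0.025 and 0.025 m and y of level in the frame of strip between -0.02 and 0.02 m and z of level in the frame of strip between -0.004 and 0.004 m and angle between the x axis of level and the x axis of tray, either way round below 0.15 rad and angle between level's own z axis and vertical below 0.08 rad and value of joint bubble between -0.002 and 0.002 m and angle between tray's own z axis and vertical below 0.0065 rad and contact force between the fingers and level below 0.1 N and contact force between level and tray above 0.3 N), for 0.4 s.
At the end, for the whole second after the job is handed in: The level lies on the strip (25 mm along, 20 mm across, 0.15 rad), bubble within 2 mm of centre, tray within 0.0065 rad of level, and the fingers press the level (over 3 N) onto the tray (over 4 N), still pressing through the last second; bystanders moved under 30 mm (x of level in the frame of strip between -0.025 and 0.025 m and y of level in the frame of strip between -0.02 and 0.02 m and z of level in the frame of strip between -0.004 and 0.004 m and angle between the x axis of level and the x axis of tray, either way round below 0.15 rad and angle between level's own z axis and vertical below 0.08 rad and value of joint bubble between -0.002 and 0.002 m and angle between tray's own z axis and vertical below 0.0065 rad and contact force between the fingers and level above 3 N and contact force between level and tray above 4 N and linear speed of level below 0.01 m/s); the arm keeps its last pose, push and grip.
It fails at once if the coaster is shoved away (over 30 mm) (distance of coaster from where it was at the start of the episode above 0.03 m).
It fails at once if the wedge is shoved away (over 30 mm) (distance of wedge from where it was at the start of the episode above 0.03 m).
It fails at once if the opener is shoved away (over 30 mm) (distance of opener from where it was at the start of the episode above 0.03 m).
It fails at once if the umbrella handle is shoved away (over 30 mm) (distance of umbrella_handle from where it was at the start of the episode above 0.03 m).
It fails at once if the mug is shoved away (over 30 mm) (distance of mug from where it was at the start of the episode above 0.03 m).
It also fails if it takes over 66 s, if anything falls off the work surface, if the arm or the gripper's body presses on something with over 40 N, if the wrist force passes 120 N, or if a joint passes its speed limit or range.

ROBOT

A 7-joint arm with a two-finger parallel gripper is mounted at the origin on the work surface. World frame = base frame: x ahead of the robot, y to its left, z up, the work surface at z = 0. Lengths are in m, angles in rad, forces in N, time in s.
With the tool pointing down it reaches from about 0.4 to 0.85 m from the base axis. Payload 10.4 kg.
Tool frame: the origin (TCP) lies at the very end of the fingers, on their centre line; the grasp point (between the pads) lies 19 mm behind it; y points along the fingers, x is the direction in which the jaws open and shut, and the axes are right-handed (so a half turn about y gives the same grasp; the last joint's range is limited). The gripper opens to 87 mm and grips with 3 to 60 N. Pads are 19 mm wide; open, the fingers measure 117 mm over their backs; the gripper's body (75 mm by 190 mm) begins 51 mm behind the grasp point.
Start: joints at [-1.275, 0.332, -0.065, 1.46, 0.022, 1.35, -0.088], TCP at [0.196, 0.594, 0.223] pointing down, gripper open.
Joint ranges: [-2.6, 2.6], [-0.5, 2.12], [-1.47, 1.34], [0.16, 2.42], [-1.27, 4.41], [0.06, 2.06], [-2.6, 2.6]. Speed limits (rad/s): [2.22, 2.22, 2.79, 2.79, 3.14, 3.14, 3.14].

INTERFACE

Orientations are given as a unit quaternion [x, y, z, w].
In Python, from bench import readout, vision, r gives the robot as it stands.
- The arm moves only by the tool arm_command, never from a script. Its argument "targets" is a list that holds one entry, the list of rows, each a list of 6 numbers: the shift along the tool's x, y, z in m, then the turn, a rotation vector about the tool's x, y, z in degrees. A call has 1 to 12 rows; each row shifts and turns the commanded pose from where the row before left it, along the tool's axes as they then stand; what a row does not reach is not made up. A row lasts 1/12 s, in which the tool goes at most 41.7 mm and 7.16 degrees, less where a joint would pass 70% of its speed; a pose out of reach is approached as far as the arm can. A call is refused whole if a number of a shift passes 0.0417 or a number of a turn 7.16, either way. A call with a gripper value outside its range is refused whole. "hand" is the opening, from 0 (shut) to 1 (fully open), set as the call begins (left out, the last holds). The fingers move at their own pace and stop on an object; "grip_force" is the grip in N (left out, the last holds). Time passes only in rows, so rows that do not move let the fingers close. It gives the time, the measured TCP pose, the force and the opening at its end, in the units of the state.
- readout.read_state(): the state, without advancing time (a new reading comes with each control period).
- vision.camera(name): name is "side" or "top" or "wrist"; returns a dict with "pixels" (420x560x3 uint8, blue, green, red), "fovy" (degrees; the focal length in pixels is half the picture's height over the tangent of half this angle, whatever the lens; pixels are square), "cx", "cy" (the principal point, pixels), "R" (3x3) and "t" (3): a world point X has camera coordinates R X + t; the wrist camera has in their place "mount" (4x4, takes a point from camera to tool coordinates, whose origin is the TCP and whose axes are the tool frame's). Camera axes: x right, y down, z forward; pixel columns grow to the right and rows downward; lengths in m; the calibration is good to about 2 mm. A picture is of the moment at which its call begins: read the wrist's pose just before it. There is no depth.
- r.close_job(): hands the job in, once; it reports no verdict.
The state is a dict: "time": time; "joint_positions": joint angles; "joint_vel": joint speeds; "joint_torque": joint torques, N m; "ee_pos": TCP position; "eef_rot": TCP orientation; "ft_force": force on the tool from outside, world axes, zero at the start; "torque": the same for the moment, N m; "width": finger opening in m.
Only numpy, scipy, OpenCV 4.12 (cv2) and the standard library are available. Lean on these libraries where they do the work, as an engineer would, in place of code of your own. Each camera call takes 0.05 s, during which the arm holds its last target.

## Working session

There is one attempt and no reset: what is moved stays moved. The work goes in short steps, Python scripts to look and compute and a tool call to move; the robot and the scene stay as the last step left them, time stands still between calls to the robot, and variables do not carry over. Pictures are saved under pics/ and viewed, and the job is handed in when it is done.

Besides the shell and the picture viewer there is one more tool, called after "Emit:" as name(argument=value, ...) on one line, values as JSON. arm_command: Moves the arm, as the interface text tells. Its arguments: {"type":"object","properties":{"targets":{"type":"array","items":{"type":"array","items":{"type":"array","items":{"type":"number"}}}},"hand":{"type":"number"},"grip_force":{"type":"number"}},"required":["targets"]}

```bash
ls; mkdir -p pics
python3 - <<'E'
from bench import readout, vision, r
import cv2
print(readout.read_state())
for n in ("side","top","wrist"):
    c=vision.camera(n); cv2.imwrite(f"pics/{n}0.png",c["pixels"]); print(n,{k:v for k,v in c.items() if k!="pixels"})
E
```

```text
pics
{'time': 0.0, 'joint_positions': array([-1.27461036,  0.33284287, -0.06465443,  1.46100022,  0.02161623,
        1.34990561, -0.08851799]), 'joint_vel': array([ 0.00099977, -0.00118003,  0.00081335, -0.00133454, -0.00073285,
       -0.00026328, -0.00098603]), 'joint_torque': array([-3.02140215e-04, -6.23261905e+01,  2.43303424e-02, -3.89904964e+01,
       -6.15267735e-02,  3.95914412e-02,  1.15812172e-04]), 'ee_pos': array([0.19579246, 0.59310352, 0.22174383]), 'eef_rot': array([ 0.57335947,  0.41389585, -0.41468862, -0.57269756]), 'ft_force': array([-0.37288586,  0.28748853, -0.09427726]), 'torque': array([ 0.04169868,  0.00041119, -0.00586699]), 'width': 0.08676831262274505}
side {'fovy': 46.22250710090479, 'cx': 279.81246957036274, 'cy': 206.20489095048382, 'R': array([[-0.99307761, -0.11640473,  0.01570965],
       [-0.09862346,  0.75368724, -0.64979148],
       [ 0.06379864, -0.64684271, -0.75995016]]), 't': array([0.52414885, 0.13137339, 1.39093536])}
top {'fovy': 49.70234739121213, 'cx': 276.94268178745784, 'cy': 214.54971939486958, 'R': array([[ 8.09938009e-02, -9.96714457e-01,  5.43299971e-04],
       [-9.74186087e-01, -7.92783426e-02, -2.11367954e-01],
       [ 2.10716567e-01,  1.65902187e-02, -9.77406411e-01]]), 't': array([-0.0673627 ,  0.54882808,  1.21454947])}
wrist {'fovy': 70.10062193509154, 'cx': 276.51240914509356, 'cy': 204.24253404881844, 'mount': array([[ 9.99999293e-01, -9.77951080e-04,  6.77013980e-04,
         7.38334767e-04],
       [-9.23858508e-04, -2.80126123e-01,  9.59962760e-01,
        -1.62469823e-01],
       [-7.49147317e-04, -9.59962707e-01, -2.80126829e-01,
         7.71154368e-02],
       [ 0.00000000e+00,  0.00000000e+00,  0.00000000e+00,
         1.00000000e+00]])}
```

View pics/side0.png

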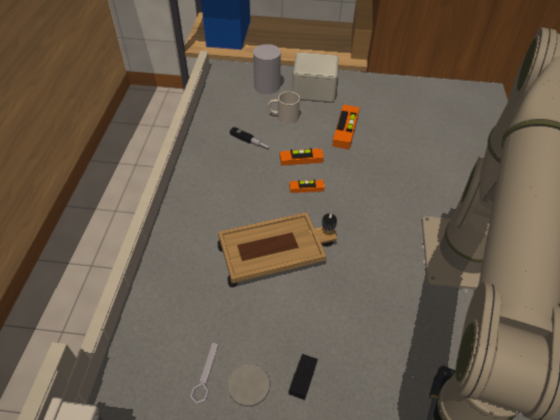

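View pics/top0.png

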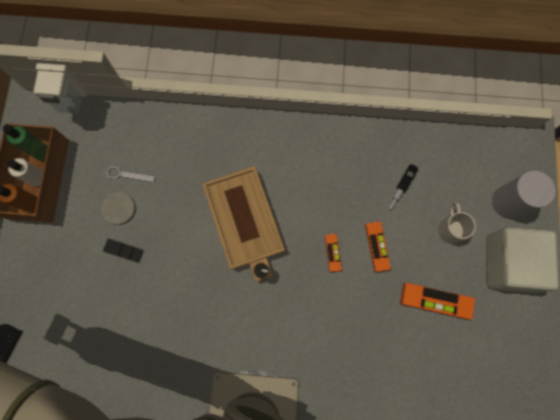

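View pics/wrist0.png

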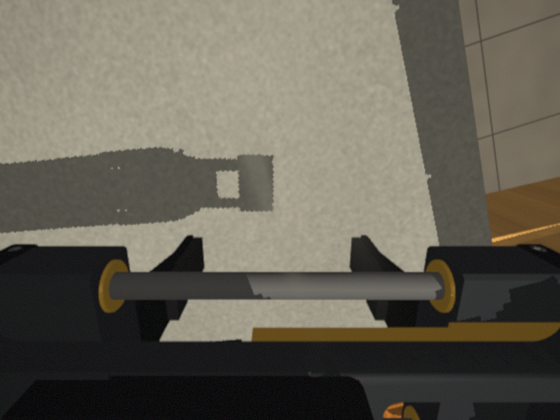

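The levels are at top-image (334,253) small, (379,246) middle and (439,301) large. The tray is at (243,218) and the knob at (262,270). Next I'll enlarge crops.

```bash
cat > h.py <<'E'
import numpy as np, cv2
from bench import readout, vision, r
from scipy.spatial.transform import Rotation as Ro
def cam(name):
    s=readout.read_state(); c=vision.camera(name)
    c["f"]=c["pixels"].shape[0]/2/np.tan(np.radians(c["fovy"]/2))
    if "mount" in c:
        T=np.eye(4);T[:3,:3]=Ro.from_quat(s["eef_rot"]).as_matrix();T[:3,3]=s["ee_pos"]
        W=T@c["mount"]; c["R"]=W[:3,:3].T; c["t"]=-c["R"]@W[:3,3]
    return c
def unproj(c,u,v,z):
    d=c["R"].T@np.array([(u-c["cx"])/c["f"],(v-c["cy"])/c["f"],1]); o=-c["R"].T@c["t"]
    return o+d*(z-o[2])/d[2]
def proj(c,X):
    p=c["R"]@np.asarray(X)+c["t"]; return p[:2]/p[2]*c["f"]+[c["cx"],c["cy"]]
def crop(c,x0,y0,w,h,k,fn):
    cv2.imwrite(fn,cv2.resize(c["pixels"][y0:y0+h,x0:x0+w],None,fx=k,fy=k,interpolation=cv2.INTER_CUBIC))
def st():
    s=readout.read_state(); R=Ro.from_quat(s["eef_rot"]).as_matrix()
    print("t",round(s["time"],2),"pos",s["ee_pos"].round(4),"F",s["ft_force"].round(2),"w",round(s["width"],4)); print("R",R.round(4).tolist(),"q",s["joint_positions"].round(3)); return s,R
E
python3 - <<'E'
from h import *
st()
c=cam("top"); crop(c,320,200,160,120,5,"pics/a.png"); crop(c,195,160,100,130,4.6,"pics/b.png")
c=cam("side"); crop(c,210,90,160,200,3,"pics/c.png")
E
```

```text
t 0.15 pos [0.1958 0.5932 0.2219] F [-0.93 -1.02  0.46] w 0.0871
R [[0.3134, -0.0003, -0.9496], [0.9496, -0.001, 0.3134], [-0.0011, -1.0, -0.0]] q [-1.275  0.333 -0.065  1.461  0.022  1.35  -0.089]
```

View pics/a.png

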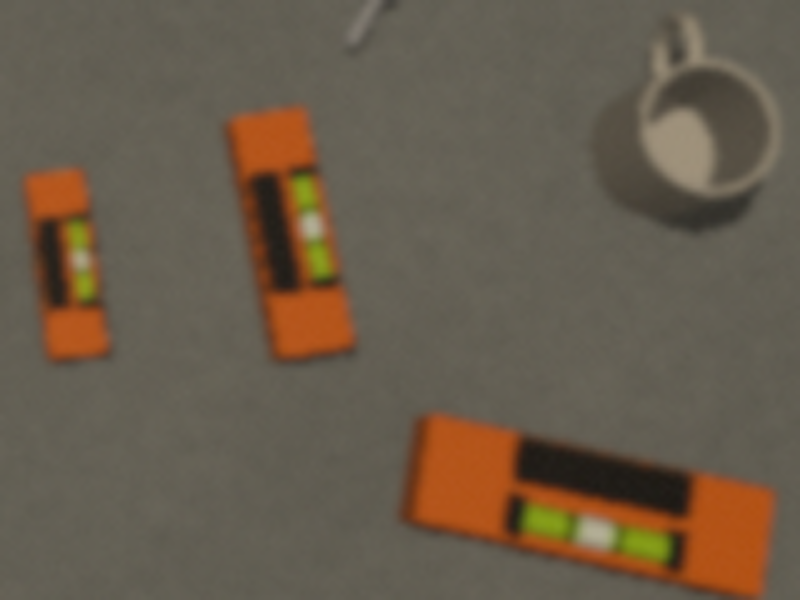

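View pics/b.png

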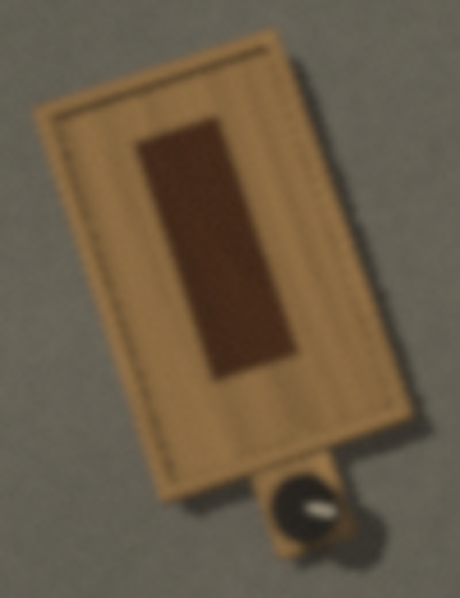

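View pics/c.png

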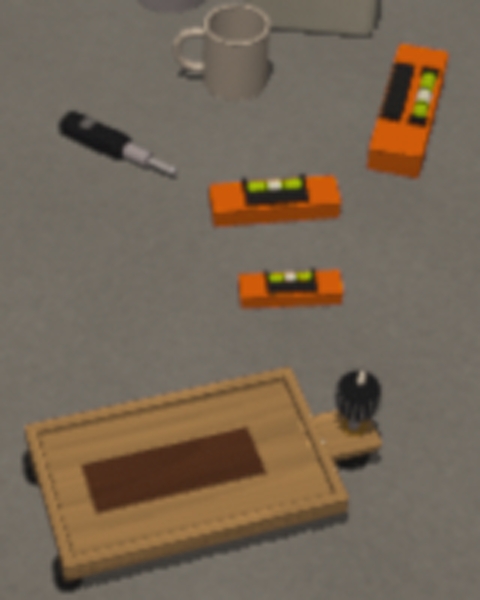

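Run:
```python
from h import *
c=cam("top")
def P(pts,k,x0,y0,z): return np.array([unproj(c,(u+.5)/k-.5+x0,(v+.5)/k-.5+y0,z) for u,v in pts])
def quad(n,q):
    q=np.array(q); e=[np.linalg.norm(q[i]-q[(i+1)%4]) for i in range(4)]
    ax=(q[0]+q[1]-q[2]-q[3]); print(n,q.mean(0).round(4),"edges",np.round(e,4),"yaw",np.degrees(np.arctan2(ax[1],ax[0])).round(2))
quad("level",P([(228,118),(307,106),(354,348),(273,358)],5,320,200,.026))
quad("small",P([(25,177),(83,170),(110,352),(48,360)],5,320,200,.02))
quad("strip",P([(137,145),(218,118),(298,353),(215,380)],4.6,195,160,.046))
quad("trayrim",P([(37,110),(275,30),(412,415),(165,498)],4.6,195,160,.056))
print("knob",P([(305,508)],4.6,195,160,.103))
print("vial,pad",P([(312,226),(274,232)],5,320,200,.032))
```

```text
level [ 0.4922 -0.3145  0.026 ] edges [0.0462 0.1401 0.0461 0.1386] yaw 12.75
small [ 0.464  -0.1895  0.02  ] edges [0.0336 0.1048 0.0354 0.1051] yaw 10.94
strip [0.5504 0.0775 0.046 ] edges [0.0532 0.1574 0.0531 0.1565] yaw 23.67
trayrim [0.5412 0.0729 0.056 ] edges [0.1562 0.257  0.1557 0.2548] yaw 24.0
knob [[0.39020206 0.00660838 0.103     ]]
vial,pad [[ 0.49509861 -0.32540141  0.032     ]
 [ 0.4899341  -0.30410006  0.032     ]]
```

The measurements agree with the given sizes: the level is 140 x 46 at yaw 12.7°, and the strip is in line with the knob at 23.85°. I'll move over via (0.5, 0.15).

Emit:
arm_command(targets=[[[-0.0232,0,-0.0305,0,0,0],[-0.0232,0,-0.0305,0,0,0],[-0.0232,0,-0.0305,0,0,0],[-0.0232,0,-0.0305,0,0,0],[-0.0232,0,-0.0305,0,0,0],[-0.0232,0,-0.0305,0,0,0],[-0.0232,0,-0.0305,0,0,0],[-0.0232,0,-0.0305,0,0,0],[-0.0232,0,-0.0305,0,0,0],[-0.0232,0,-0.0305,0,0,0],[-0.0232,0,-0.0305,0,0,0],[-0.0232,0,-0.0305,0,0,0]]])

```text
time: 1.3
ee_pos: [0.4569, 0.2127, 0.2228]
eef_rot: [-0.573, -0.415, 0.414, 0.573]
ft_force: [1.4, 0.8, 0.2]
width: 0.0873
```

Emit:
arm_command(targets=[[[0,0,0,0,7.1,0],[0,0,0,0,7.1,0],[0,0,0,0,7.1,0],[0,0,0,0,7.1,0],[0,0,0,0,7.1,0],[0,0,0,0,7.1,0],[0,0,0,0,7.1,0],[0,0,0,0,7.1,0],[0,0,0,0,7.1,0],[0,0,0,0,7.1,0],[0,0,0,0,7.1,0]]])

```text
time: 2.22
ee_pos: [0.4561, 0.2144, 0.2225]
eef_rot: [-0.706, 0.041, -0.041, 0.706]
ft_force: [0.5, 0.4, -0.1]
width: 0.087
```

```bash
cat >> h.py <<'E'
def plan(pos,yaw=None,n=None):
    s,R=st(); d=np.array(pos)-s["ee_pos"]; print("tool shift",(R.T@d).round(4),"len",np.linalg.norm(d).round(4))
    y0=np.degrees(np.arctan2(R[1,0],R[0,0])); print("yaw now",y0.round(2))
    if yaw is not None:
        Rt=np.column_stack([[np.cos(np.radians(yaw)),np.sin(np.radians(yaw)),0],[0,0,-1],[-np.sin(np.radians(yaw)),np.cos(np.radians(yaw)),0]])
        print("turn deg",np.degrees(Ro.from_matrix(R.T@Rt).as_rotvec()).round(2))
E
python3 -c "
from h import *
plan([.4922,-.3145,.15],-77.25)"
```

```text
t 2.22 pos [0.4561 0.2144 0.2225] F [ 0.53  0.42 -0.06] w 0.087
R [[0.9931, -0.0, 0.1169], [-0.1169, 0.0001, 0.9931], [-0.0, -1.0, 0.0001]] q [-0.817  0.056  0.3    1.79  -0.017  1.298 -0.63 ]
tool shift [ 0.0977  0.0725 -0.5211] len 0.5351
yaw now -6.72
turn deg [-1.000e-02  7.053e+01 -1.000e-02]
```

Emit:
arm_command(targets=[[[0.0075,0,-0.04,0,0,0],[0.0075,0,-0.04,0,0,0],[0.0075,0,-0.04,0,0,0],[0.0075,0,-0.04,0,0,0],[0.0075,0,-0.04,0,0,0],[0.0075,0,-0.04,0,0,0],[0.0075,0,-0.04,0,0,0],[0.0075,0,-0.04,0,0,0],[0.0075,0,-0.04,0,0,0],[0.0075,0,-0.04,0,0,0],[0.0075,0,-0.04,0,0,0],[0.0075,0,-0.04,0,0,0]]])

```text
time: 3.22
ee_pos: [0.4924, -0.2744, 0.2228]
eef_rot: [-0.706, 0.039, -0.039, 0.706]
ft_force: [0.8, -0.2, 0.2]
width: 0.0874
```

Emit:
arm_command(targets=[[[0.0075,0,-0.04,0,0,0],[0,0,0,0,7.05,0],[0,0,0,0,7.05,0],[0,0,0,0,7.05,0],[0,0,0,0,7.05,0],[0,0,0,0,7.05,0],[0,0,0,0,7.05,0],[0,0,0,0,7.05,0],[0,0,0,0,7.05,0],[0,0,0,0,7.05,0],[0,0,0,0,7.05,0]]])

```text
time: 4.13
ee_pos: [0.4955, -0.313, 0.2225]
eef_rot: [-0.553, 0.441, -0.441, 0.553]
ft_force: [0.4, 0.2, -0.0]
width: 0.087
```

```bash
python3 -c "
from h import *
plan([.4922,-.3145,.15],-77.25)
c=cam('wrist');cv2.imwrite('pics/w1.png',c['pixels'])
for p in ([.4922,-.3145,.026],):print(proj(c,p))"
```

```text
t 4.13 pos [ 0.4955 -0.313   0.2225] F [ 0.43  0.18 -0.01] w 0.087
R [[0.2216, 0.0002, 0.9751], [-0.9751, 0.0002, 0.2216], [-0.0002, -1.0, 0.0003]] q [-0.326  0.372  1.036  1.611 -0.327  1.346 -0.593]
tool shift [ 0.0007  0.0725 -0.0036] len 0.0726
yaw now -77.2
turn deg [-0.02  0.05 -0.01]
[278.01561666 185.5528024 ]
```

View pics/w1.png

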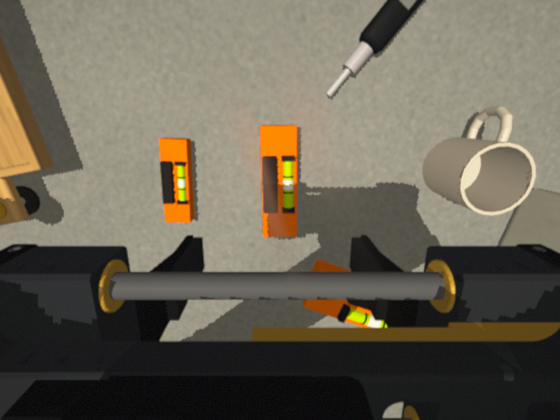

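```bash
python3 -c "
from h import *
c=cam('wrist');crop(c,200,110,160,140,5,'pics/w2.png')
print(unproj(c,288,184,.031),unproj(c,261,126,.026),unproj(c,297.5,125,.026))"
```

```text
[ 0.49773955 -0.32543493  0.031     ] [ 0.55707822 -0.27994     0.026     ] [ 0.56715318 -0.32106746  0.026     ]
```

View pics/w2.png

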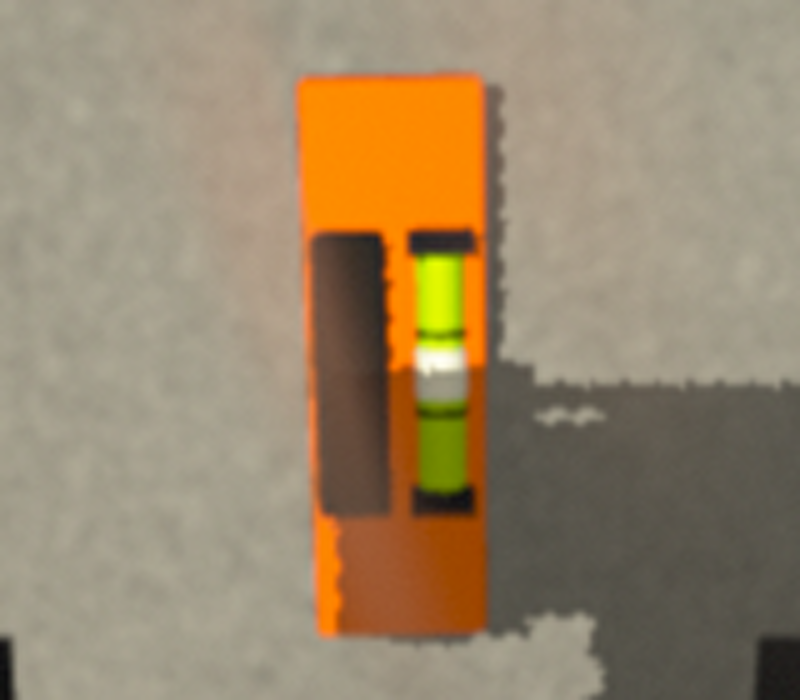

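Emit:
arm_command(targets=[[[0.0015,0.035,-0.0015,0,0,0],[0,0.035,0,0,0,0],[0,0.035,0,0,0,0],[0,0.035,0,0,0,0],[0,0.03,0,0,0,0],[0,0.02,0,0,0,0],[0,0.012,0,0,0,0],[0,0.008,0,0,0,0],[0,0,0,0,0,0]]])

```text
time: 4.98
ee_pos: [0.494, -0.3147, 0.0117]
eef_rot: [0.554, -0.439, 0.439, -0.554]
ft_force: [0.3, 0.1, -0.5]
width: 0.087
```

```bash
python3 -c "
from h import *
plan([.494,-.315,.008],-77.25)"
```

```text
t 4.98 pos [ 0.494  -0.3147  0.0117] F [ 0.34  0.09 -0.51] w 0.087
R [[0.2292, -0.0011, 0.9734], [-0.9734, 0.0005, 0.2292], [-0.0008, -1.0, -0.001]] q [-0.177  0.607  0.856  1.809 -0.545  0.98  -0.433]
tool shift [ 0.0003  0.0037 -0.    ] len 0.0037
yaw now -76.75
turn deg [ 0.06  0.5  -0.04]
```

Emit:
arm_command(targets=[[[0,0.005,0,0,0.5,0],[0,0,0,0,0,0],[0,0,0,0,0,0],[0,0,0,0,0,0],[0,0,0,0,0,0],[0,0,0,0,0,0],[0,0,0,0,0,0],[0,0,0,0,0,0]]], hand=0.3, grip_force=25)

```text
time: 5.65
ee_pos: [0.4944, -0.3151, 0.0077]
eef_rot: [-0.552, 0.442, -0.442, 0.552]
ft_force: [-0.1, -0.7, 2.0]
width: 0.0437
```

```bash
python3 -c "
from h import *
plan([.5504,.0775,.15],-66.15)"
```

```text
t 5.65 pos [ 0.4944 -0.3151  0.0077] F [-0.14 -0.73  2.04] w 0.0437
R [[0.2188, 0.0003, 0.9758], [-0.9758, -0.0002, 0.2188], [0.0002, -1.0, 0.0003]] q [-0.174  0.614  0.853  1.811 -0.552  0.973 -0.438]
tool shift [-0.3708 -0.1424  0.1405] len 0.4213
yaw now -77.36
turn deg [-2.000e-02 -1.121e+01  1.000e-02]
```

Emit:
arm_command(targets=[[[0,-0.01,0,0,0,0],[0,-0.03,0,0,0,0],[0,-0.035,0,0,0,0],[0,-0.035,0,0,0,0],[0,-0.035,0,0,0,0],[-0.01,0,0.004,0,0,0],[-0.03,0,0.0115,0,0,0],[-0.03,0,0.0115,0,0,0],[-0.03,0,0.0115,0,0,0]]])

```text
time: 6.4
ee_pos: [0.5096, -0.2081, 0.153]
eef_rot: [-0.551, 0.442, -0.442, 0.552]
ft_force: [0.4, 1.2, -1.7]
width: 0.0437
```

Emit:
arm_command(targets=[[[-0.03,0,0.0115,0,0,0],[-0.03,0,0.0115,0,0,0],[-0.03,0,0.0115,0,0,0],[-0.03,0,0.0115,0,0,0],[-0.03,0,0.0115,0,0,0],[-0.03,0,0.0115,0,0,0],[-0.03,0,0.0115,0,0,0],[-0.03,0,0.0115,0,0,0],[-0.02,0,0.0075,0,-5.6,0],[0,0,0,0,-5.6,0],[0,0,0,0,0,0]]])

```text
time: 7.32
ee_pos: [0.55, 0.0679, 0.1528]
eef_rot: [0.594, -0.384, 0.384, -0.594]
ft_force: [0.6, -1.2, -1.2]
width: 0.0438
```

```bash
python3 -c "
from h import *
plan([.5504,.0775,.056],-66.15)
c=cam('wrist');cv2.imwrite('pics/w3.png',c['pixels'])
print([proj(c,p) for p in ([.5504,.0775,.046],)])
c=cam('top');crop(c,195,160,130,130,4.6,'pics/t3.png')"
```

```text
t 7.32 pos [0.55   0.0679 0.1528] F [ 0.63 -1.22 -1.16] w 0.0438
R [[0.4106, -0.0003, 0.9118], [-0.9118, -0.0, 0.4106], [-0.0001, -1.0, -0.0003]] q [-0.974  0.311  0.918  1.781 -0.266  1.181 -1.125]
tool shift [-0.0086  0.0968  0.0043] len 0.0973
yaw now -65.76
turn deg [ 0.02  0.39 -0.01]
[array([268.28486381, 198.58740238])]
```

View pics/w3.png

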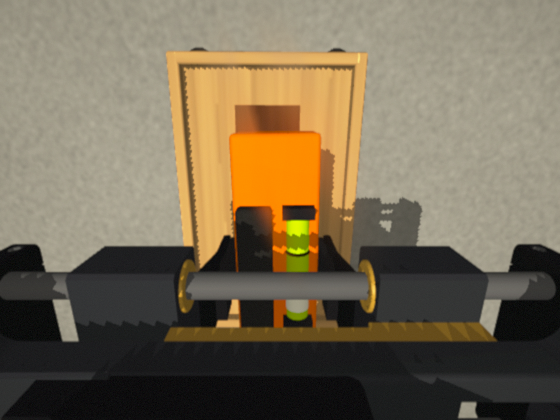

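View pics/t3.png

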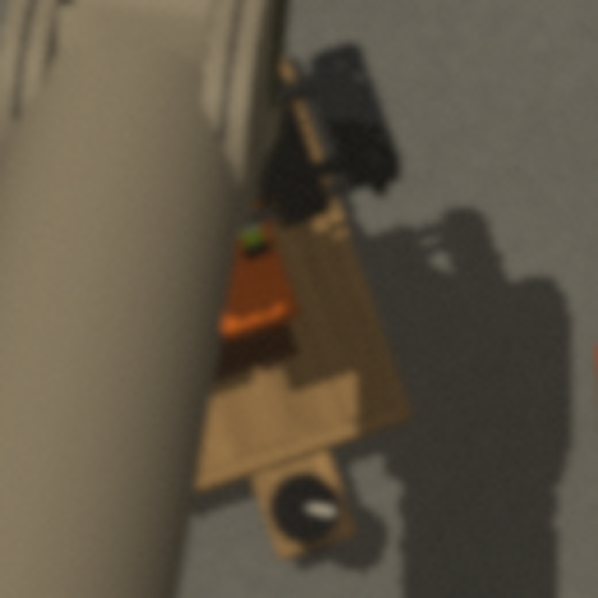

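```bash
python3 -c "
from h import *
c=cam('wrist')
a=unproj(c,235,105,.047);b=unproj(c,299.5,105.5,.047);print(a,b,np.linalg.norm(a-b))
print('strip mid',(a+b)/2-.08*np.array([np.cos(.4162),np.sin(.4162),0]), np.degrees(np.arctan2(*(a-b)[[1,0]])))
a=unproj(c,167,53,.058);b=unproj(c,366,53,.058);print((a+b)/2,np.linalg.norm(a-b),np.degrees(np.arctan2(*(a-b)[[1,0]])))
a=unproj(c,231,133,.153-.007+.026);b=unproj(c,320,133,.153-.007+.026);print('lev',(a+b)/2-.07*np.array([np.cos(.4162),np.sin(.4162),0]),np.linalg.norm(a-b))
"
```

```text
[0.61539345 0.13355258 0.047     ] [0.63695644 0.08303609 0.047     ] 0.054926113474153
strip mid [0.5530044  0.07595131 0.047     ] 113.11523747879521
[0.66135494 0.12355224 0.058     ] 0.15532623567844261 113.53231575540488
lev [0.54970689 0.06641412 0.172     ] 0.04150316805535767
```

Emit:
arm_command(targets=[[[-0.008,0,0.005,0,0.3,0],[0,0.02,0,0,0,0],[0,0.03,0,0,0,0],[0,0.02,0,0,0,0],[0,0.012,0,0,0,0],[0,0.009,0,0,0,0],[0,0,0,0,0,0],[0,0,0,0,0,0]]])

```text
time: 8.13
ee_pos: [0.552, 0.0757, 0.0621]
eef_rot: [-0.591, 0.388, -0.388, 0.591]
ft_force: [-0.8, -1.0, -1.1]
width: 0.0439
```

```bash
python3 -c "
from h import *
plan([.5515,.0775,.056],-66.15)
c=cam('wrist');cv2.imwrite('pics/w4.png',c['pixels'])
c=cam('side');crop(c,210,190,140,110,5,'pics/s4.png')"
```

```text
t 8.13 pos [0.552  0.0757 0.0621] F [-0.77 -0.97 -1.11] w 0.0439
R [[0.3984, 0.0004, 0.9172], [-0.9172, -0.0, 0.3984], [0.0002, -1.0, 0.0004]] q [-0.911  0.44   0.846  1.856 -0.384  1.017 -1.066]
tool shift [-0.0018  0.0061  0.0003] len 0.0063
yaw now -66.52
turn deg [-0.02 -0.37  0.01]
```

View pics/w4.png

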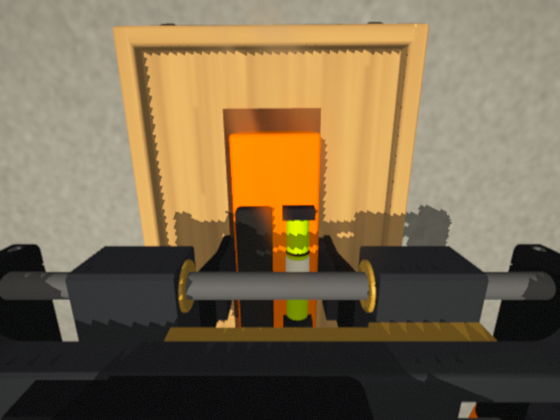

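View pics/s4.png

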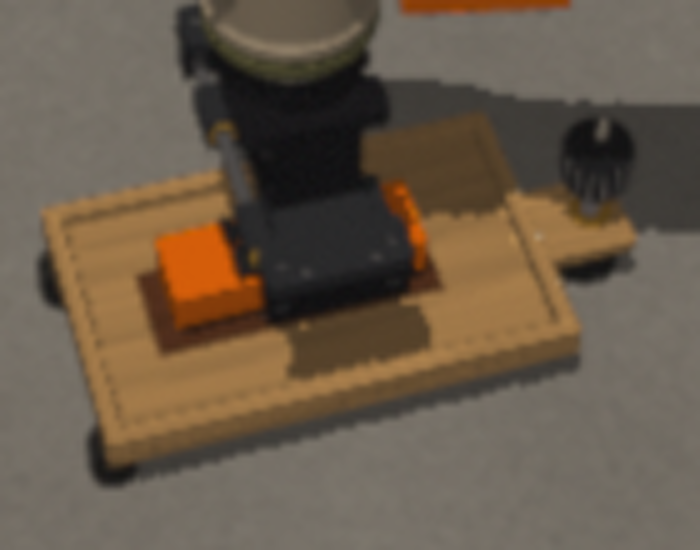

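Emit:
arm_command(targets=[[[-0.0015,0.003,0,0,-0.3,0],[0,0.002,0,0,0,0],[0,0.001,0,0,0,0],[0,0,0,0,0,0]]])

```text
time: 8.57
ee_pos: [0.5509, 0.0774, 0.0554]
eef_rot: [-0.592, 0.386, -0.386, 0.593]
ft_force: [-0.1, 0.1, -2.6]
width: 0.0437
```

Emit:
arm_command(targets=[[[0,0.001,0,0,0,0],[0,0.001,0,0,0,0],[0,0,0,0,0,0]]])

```text
time: 8.82
ee_pos: [0.5509, 0.0772, 0.0534]
eef_rot: [0.593, -0.386, 0.386, -0.592]
ft_force: [0.1, -0.2, -1.0]
width: 0.0435
```

Emit:
arm_command(targets=[[[0,0.001,0,0,0,0],[0,0,0,0,0,0],[0,0,0,0,0,0]]])

```text
time: 9.07
ee_pos: [0.5511, 0.0772, 0.0527]
eef_rot: [-0.592, 0.386, -0.386, 0.593]
ft_force: [-1.1, 0.5, 0.1]
width: 0.0439
```

Emit:
arm_command(targets=[[[0,0,0,0,0,0],[0,0,0,0,0,0],[0,0,0,0,0,0],[0,0,0,0,0,0],[0,0,0,0,0,0]]], hand=0.8)

```text
time: 9.48
ee_pos: [0.551, 0.0773, 0.0526]
eef_rot: [-0.592, 0.386, -0.386, 0.593]
ft_force: [0.0, -0.3, -0.1]
width: 0.0662
```

Emit:
arm_command(targets=[[[0,-0.01,0,0,0,0],[0,-0.03,0,0,0,0],[0,-0.035,0,0,0,0],[0,-0.035,0,0,0,0],[0,-0.02,0,0,0,0],[0,0,0,0,0,0]]])

```text
time: 9.98
ee_pos: [0.5533, 0.0771, 0.1877]
eef_rot: [-0.59, 0.385, -0.388, 0.594]
ft_force: [0.7, -0.2, -0.7]
width: 0.07
```

```bash
python3 -c "
from h import *
plan([.390,.007,.2])
c=cam('wrist');cv2.imwrite('pics/w5.png',c['pixels'])
c=cam('top');crop(c,195,160,130,130,4.6,'pics/t5.png')"
```

```text
t 9.98 pos [0.5533 0.0771 0.1877] F [ 0.67 -0.21 -0.71] w 0.07
R [[0.4035, 0.0065, 0.915], [-0.915, 0.0028, 0.4035], [0.0, -1.0, 0.0071]] q [-1.009  0.279  0.938  1.734 -0.239  1.242 -1.168]
tool shift [-0.0017 -0.0136 -0.1776] len 0.1781
yaw now -66.2
```

View pics/w5.png

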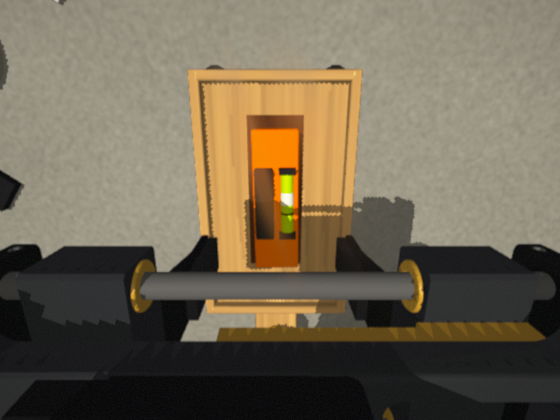

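View pics/t5.png

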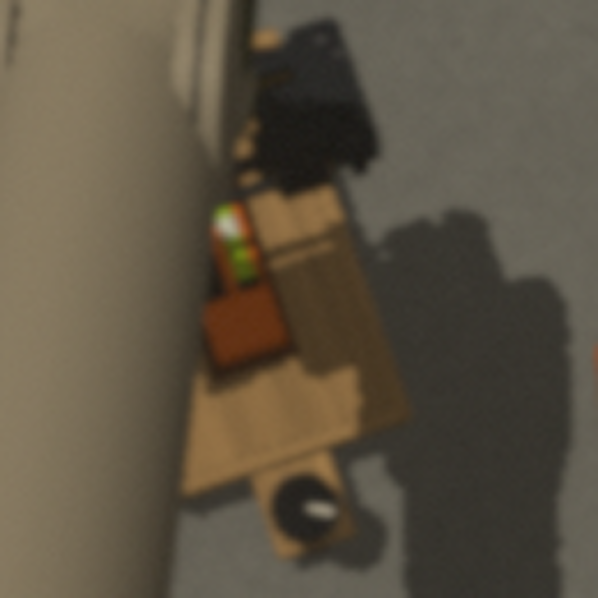

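The level lies centred on the strip, with the bubble at the far end of the vial from the foot at (287,203). I'll enlarge that to estimate the offset.

```bash
python3 -c "
from h import *
c=cam('wrist');crop(c,235,105,80,170,4.5,'pics/w6.png')"
```

```text
(no output)
```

View pics/w6.png

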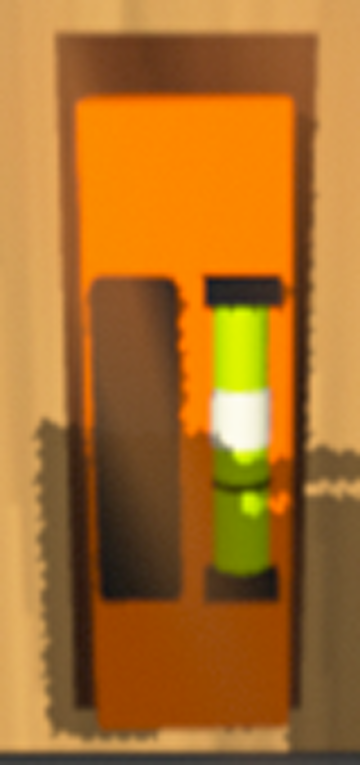

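```bash
python3 -c "
from h import *
c=cam('wrist');d=np.array([.915,.4035,0])
o=None
for n,v in (('captop',277),('cap_in',303),('bub1',388),('bub2',450),('bub2b',462),('line',487),('cap_in2',573),('capbot',600)):
    p=unproj(c,241/4.5+235,v/4.5+105,.077); print(n,round(1000*float(p@d),1),p.round(4))
"
```

```text
captop 569.6 [0.5862 0.0822 0.077 ]
cap_in 564.3 [0.5815 0.0801 0.077 ]
bub1 546.8 [0.5655 0.0728 0.077 ]
bub2 533.6 [0.5534 0.0673 0.077 ]
bub2b 531.0 [0.5511 0.0663 0.077 ]
line 525.5 [0.5461 0.064  0.077 ]
cap_in2 506.3 [0.5286 0.056  0.077 ]
capbot 500.1 [0.5229 0.0535 0.077 ]
```

The bubble is about 5.3 mm away from the foot, so the knob needs about 1.1 rad clockwise. I'll go above the knob and turn the tool back to leave wrist range.

Emit:
arm_command(targets=[[[0,0,-0.03,0,0,0],[0,0,-0.03,0,0,0],[0,0,-0.03,0,0,0],[0,0,-0.03,0,0,0],[0,0,-0.03,0,0,0],[0,0,-0.02,0,0,0],[-0.001,0,-0.007,0,0,0],[0,0,0,0,-7.1,0],[0,0,0,0,-7.1,0],[0,0,0,0,-7.1,0],[0,0,0,0,-7.1,0]]])

```text
time: 11.1
ee_pos: [0.3886, 0.0067, 0.1821]
eef_rot: [0.67, -0.227, 0.227, -0.669]
ft_force: [0.1, -0.3, 0.0]
width: 0.0695
```

Emit:
arm_command(targets=[[[0,0,0,0,-7.1,0],[0,0,0,0,-7.1,0],[0,0,0,0,-7.1,0],[0,0,0,0,-7.1,0],[0,0,0,0,-7.1,0],[0,0,0,0,0,0]]])

```text
time: 11.6
ee_pos: [0.3886, 0.0068, 0.1822]
eef_rot: [0.707, -0.012, 0.012, -0.707]
ft_force: [0.2, 0.6, -0.3]
width: 0.0693
```

```bash
python3 -c "
from h import *
plan([.3905,.0066,.11],-2)
c=cam('wrist');cv2.imwrite('pics/w7.png',c['pixels']);print(proj(c,[.3902,.0066,.103]))
c=cam('side');cv2.imwrite('pics/s7.png',c['pixels'])"
```

```text
t 11.6 pos [0.3886 0.0068 0.1822] F [ 0.18  0.59 -0.26] w 0.0693
R [[0.9994, -0.0007, 0.0332], [-0.0332, -0.0008, 0.9994], [-0.0006, -1.0, -0.0008]] q [-1.271 -0.465  0.924  2.122  0.378  1.331 -0.528]
tool shift [ 0.0019  0.0722 -0.0001] len 0.0722
yaw now -1.9
turn deg [ 0.05  0.1  -0.04]
[278.44828308 212.72320995]
```

View pics/w7.png

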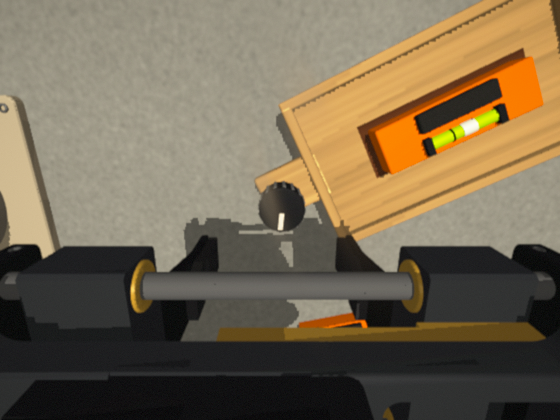

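View pics/s7.png

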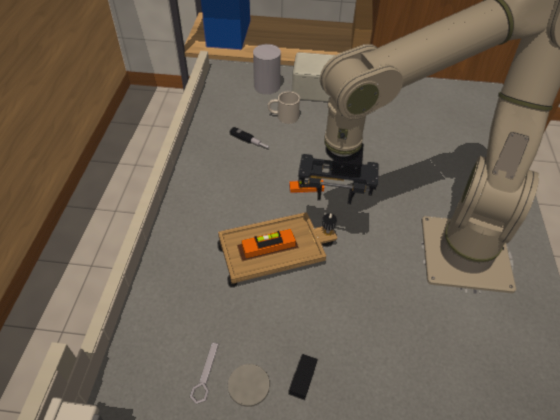

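```bash
python3 -c "
from h import *
c=cam('wrist');crop(c,245,170,70,70,8,'pics/w8.png');crop(c,360,60,200,130,4,'pics/w8b.png')"
```

```text
(no output)
```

View pics/w8.png

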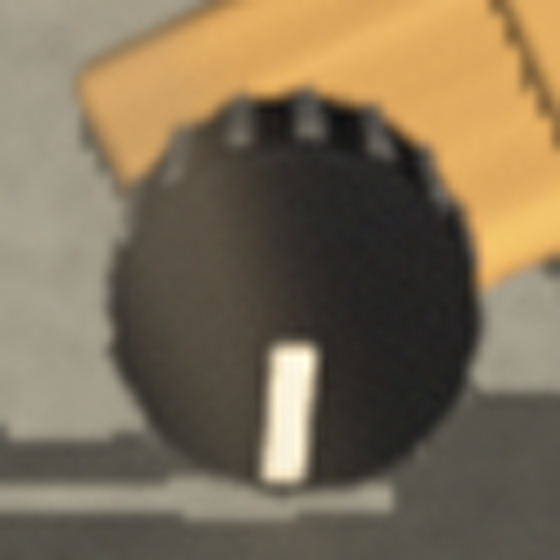

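View pics/w8b.png

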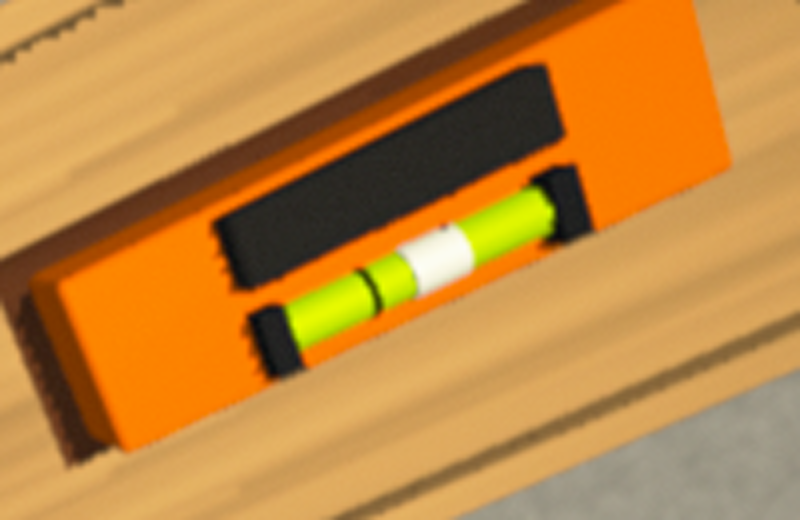

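```bash
cat >> h.py <<'E'
def bub(x0,y0,k,pts,z=.077):
    c=cam('wrist'); d=np.array([-.915,-.4035,0])
    return [round(1000*float(unproj(c,(u+.5)/k-.5+x0,(v+.5)/k-.5+y0,z)@d),1) for u,v in pts]
E
python3 -c "
from h import *
c=cam('wrist');p=unproj(c,281.4,208.6,.103);print(p,np.linalg.norm(unproj(c,258.5,209,.103)-unproj(c,304.3,209,.103)))
print(bub(360,60,4,[(285,327),(553,208),(371,292),(378,288),(408,274),(467,248)]))
plan([*p[:2],.079],0)"
```

```text
[0.39287536 0.00995418 0.103     ] 0.03870634052492014
[-505.1, -564.3, -524.3, -525.9, -532.6, -545.6]
t 11.85 pos [0.3887 0.0066 0.1824] F [-0.52 -0.37  0.07] w 0.0697
R [[0.9991, -0.0002, 0.0426], [-0.0426, -0.0005, 0.9991], [-0.0002, -1.0, -0.0005]] q [-1.269 -0.465  0.923  2.122  0.378  1.331 -0.537]
tool shift [0.0041 0.1034 0.0036] len 0.1036
yaw now -2.44
turn deg [ 0.03 -2.44 -0.01]
```

Emit:
arm_command(targets=[[[0.003,0.02,0.002,0,0,0],[0,0.02,0,0,0,0],[0,0.015,0,0,0,0],[0,0,0,0,0,0]]])

```text
time: 12.18
ee_pos: [0.3903, 0.008, 0.1255]
eef_rot: [0.708, -0.016, 0.014, -0.706]
ft_force: [-1.1, 0.2, -0.2]
width: 0.0703
```

```bash
python3 -c "
from h import *
plan([.3915,.0085,.079],0)
c=cam('wrist');cv2.imwrite('pics/w9.png',c['pixels']);print(proj(c,[.3915,.0085,.103]))
"
```

```text
t 12.18 pos [0.3903 0.008  0.1255] F [-1.06  0.2  -0.24] w 0.0703
R [[0.9991, -0.003, 0.0414], [-0.0414, -0.0017, 0.9991], [-0.0029, -1.0, -0.0018]] q [-1.33  -0.399  1.046  2.195  0.372  1.184 -0.509]
tool shift [0.0013 0.0465 0.0006] len 0.0465
yaw now -2.37
turn deg [ 0.1  -2.37 -0.17]
[278.50828414 237.87774152]
```

View pics/w9.png

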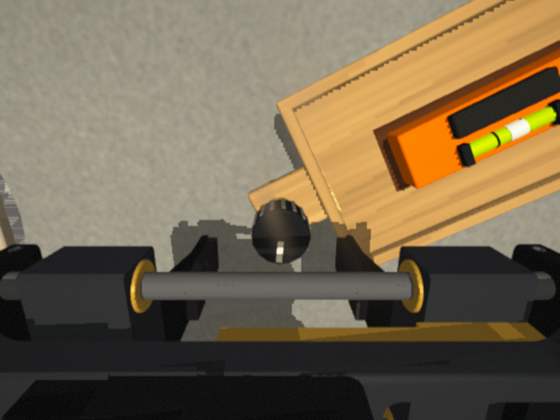

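Emit:
arm_command(targets=[[[0.0025,0.01,0.002,0,0,0],[0,0.015,0,0,0,0],[0,0.012,0,0,0,0],[0,0.008,0,0,0,0],[0,0,0,0,0,0]]])

```text
time: 12.65
ee_pos: [0.3941, 0.0104, 0.0824]
eef_rot: [0.707, -0.015, 0.014, -0.707]
ft_force: [-0.4, 0.3, 0.1]
width: 0.0696
```

```bash
python3 -c "
from h import *
plan([.393,.010,.079])
c=cam('wrist');cv2.imwrite('pics/w10.png',c['pixels']);print(proj(c,[.393,.010,.103]))
c=cam('side');crop(c,280,150,110,110,5,'pics/s10.png')
"
```

```text
t 12.65 pos [0.3941 0.0104 0.0824] F [-0.43  0.32  0.06] w 0.0696
R [[0.9992, -0.0007, 0.0404], [-0.0404, -0.0005, 0.9992], [-0.0006, -1.0, -0.0006]] q [-1.425 -0.321  1.193  2.237  0.344  1.053 -0.466]
tool shift [-0.0011  0.0034 -0.0004] len 0.0036
yaw now -2.31
[274.5033789 271.2321825]
```

View pics/w10.png

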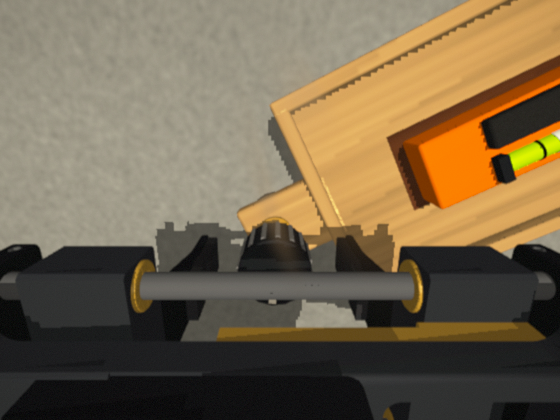

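View pics/s10.png

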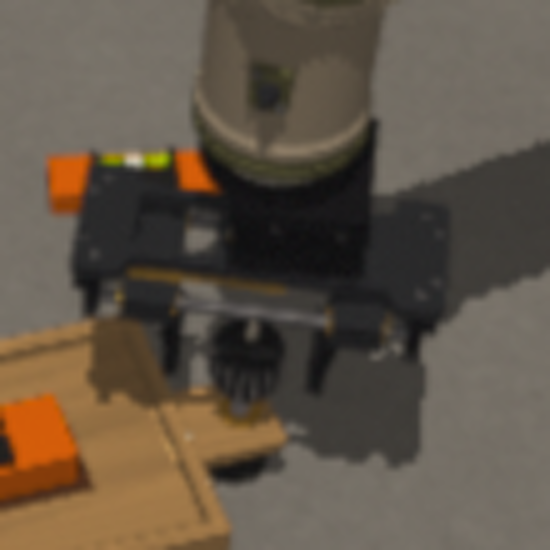

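Emit:
arm_command(targets=[[[-0.001,0.002,0,0,0,0],[0,0,0,0,0,0],[0,0,0,0,0,0],[0,0,0,0,0,0],[0,0,0,0,0,0],[0,0,0,0,0,0]]], hand=0.2, grip_force=20)

```text
time: 13.25
ee_pos: [0.3931, 0.0105, 0.0806]
eef_rot: [-0.707, 0.014, -0.014, 0.707]
ft_force: [-0.1, -0.4, 5.6]
width: 0.0394
```

Emit:
arm_command(targets=[[[0,0,0,0,4,0],[0,0,0,0,4,0],[0,0,0,0,4,0],[0,0,0,0,4,0],[0,0,0,0,4,0],[0,0,0,0,0,0]]])

```text
time: 13.75
ee_pos: [0.394, 0.0102, 0.0807]
eef_rot: [0.694, -0.137, 0.138, -0.693]
ft_force: [4.4, 2.2, -2.9]
width: 0.0398
```

```bash
python3 -c "
from h import *
plan([.393,.010,.079])
c=cam('wrist');cv2.imwrite('pics/w11.png',c['pixels'])
"
```

```text
t 13.75 pos [0.394  0.0102 0.0807] F [ 4.36  2.18 -2.88] w 0.0398
R [[0.9241, 0.0014, 0.3822], [-0.3822, -0.0005, 0.9241], [0.0015, -1.0, 0.0001]] q [-1.348 -0.253  1.144  2.24   0.271  1.023 -0.752]
tool shift [-0.0008  0.0017 -0.0006] len 0.002
yaw now -22.47
```

View pics/w11.png

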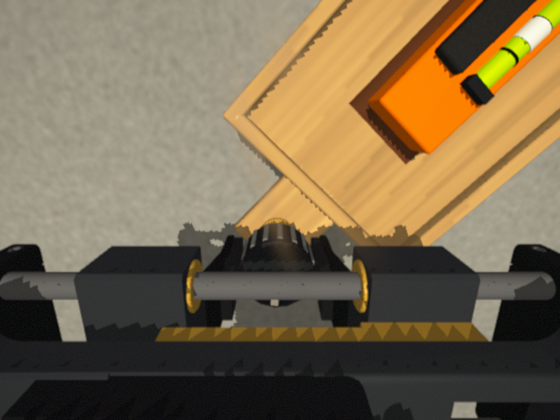

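Emit:
arm_command(targets=[[[0,0,0,0,4.5,0],[0,0,0,0,4.5,0],[0,0,0,0,4.5,0],[0,0,0,0,4.5,0],[0,0,0,0,4.5,0],[0,0,0,0,4.5,0],[0,0,0,0,0,0],[0,0,0,0,0,0],[0,0,0,0,0,0],[0,0,0,0,0,0],[0,0,0,0,0,0],[0,0,0,0,0,0]]])

```text
time: 14.8
ee_pos: [0.3948, 0.0096, 0.0808]
eef_rot: [-0.643, 0.293, -0.295, 0.643]
ft_force: [11.9, -5.4, -11.1]
width: 0.0395
```

```bash
python3 -c "
from h import *
plan([.393,.010,.079])
c=cam('wrist');crop(c,360,0,200,150,4,'pics/w12.png')
"
```

```text
t 14.8 pos [0.3948 0.0096 0.0808] F [ 11.93  -5.4  -11.11] w 0.0395
R [[0.6542, 0.0035, 0.7563], [-0.7563, -0.0007, 0.6542], [0.0028, -1.0, 0.0022]] q [-1.249 -0.195  1.067  2.238  0.204  1.004 -1.158]
tool shift [-0.0015  0.0018 -0.0011] len 0.0026
yaw now -49.14
```

View pics/w12.png

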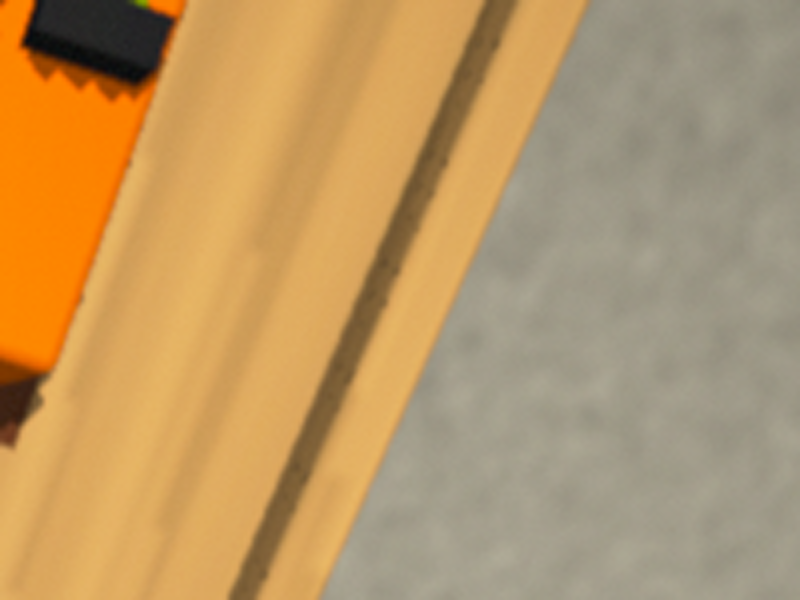

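Emit:
arm_command(targets=[[[0,0,0,0,0,0],[0,0,0,0,0,0],[0,0,0,0,0,0],[0,0,0,0,0,0],[0,-0.015,0,0,0,0],[0,-0.03,0,0,0,0],[0,-0.03,0,0,0,0],[0,-0.03,0,0,0,0],[0,-0.01,0,0,0,0],[0,0,0,0,0,0]]], hand=0.8)

```text
time: 15.68
ee_pos: [0.3945, 0.0109, 0.1976]
eef_rot: [-0.642, 0.294, -0.295, 0.644]
ft_force: [0.5, 0.4, 0.2]
width: 0.0695
```

```bash
python3 -c "
from h import *
st()
c=cam('wrist');cv2.imwrite('pics/w13.png',c['pixels'])
"
```

```text
t 15.68 pos [0.3945 0.0109 0.1976] F [0.46 0.44 0.23] w 0.0695
R [[0.653, 0.0033, 0.7573], [-0.7573, 0.0025, 0.653], [0.0003, -1.0, 0.0042]] q [-1.153 -0.386  0.842  2.088  0.293  1.324 -1.281]
```

View pics/w13.png

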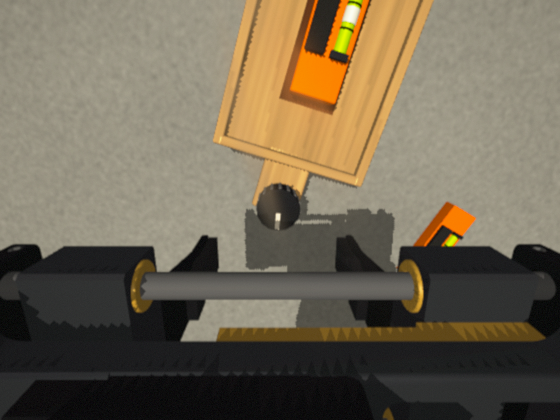

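Emit:
arm_command(targets=[[[0,0,0,0,-7,0],[0,0,0,0,-7,0],[0,0,0,0,-7,0],[0,0,0,0,-7,0],[0,0,0,0,-7,0],[0,0,0,0,0,0]]])

```text
time: 16.23
ee_pos: [0.3925, 0.0105, 0.1941]
eef_rot: [0.702, -0.086, 0.085, -0.702]
ft_force: [-0.5, 0.5, 0.3]
width: 0.0694
```

```bash
python3 -c "
from h import *
st()
c=cam('wrist');cv2.imwrite('pics/w14.png',c['pixels']);crop(c,360,30,160,130,5,'pics/w14b.png')
"
```

```text
t 16.23 pos [0.3925 0.0105 0.1941] F [-0.5   0.51  0.32] w 0.0694
R [[0.9708, -0.0021, 0.2398], [-0.2398, -0.0008, 0.9708], [-0.0019, -1.0, -0.0012]] q [-1.263 -0.449  0.911  2.095  0.359  1.35  -0.728]
```

View pics/w14b.png

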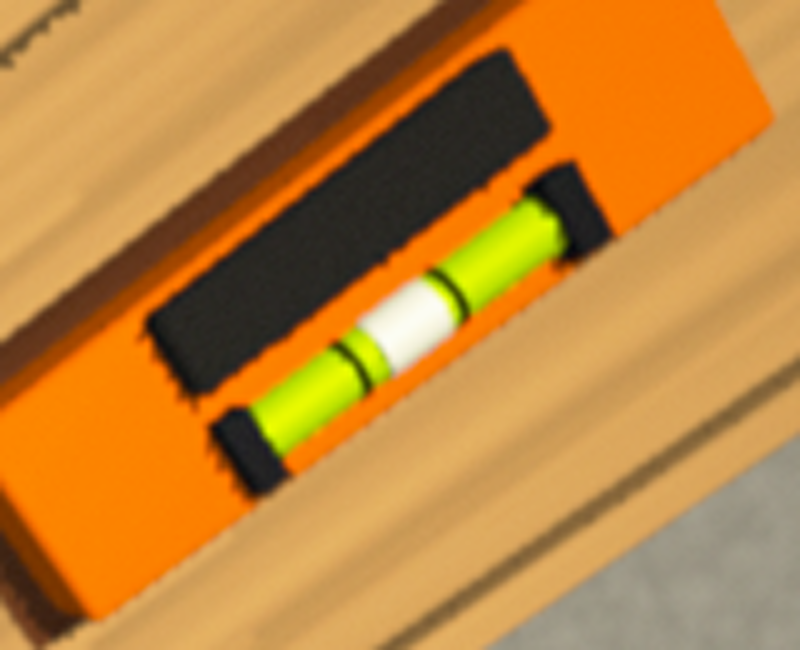

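The bubble is now between the lines but about 1.3 mm off, away from the foot. I'll regrip the knob and turn it about 15° more clockwise.

Emit:
arm_command(targets=[[[0.001,0.03,0,0,0,0],[0,0.03,0,0,0,0],[0,0.025,0,0,0,0],[0,0.015,0,0,0,0],[0,0.01,0,0,0,0],[0,0,0,0,0,0],[0,0,0,0,0,0]]])

```text
time: 16.87
ee_pos: [0.3937, 0.0099, 0.0852]
eef_rot: [0.702, -0.089, 0.088, -0.701]
ft_force: [-0.0, 0.2, 0.1]
width: 0.0694
```

```bash
python3 -c "
from h import *
plan([.3935,.0103,.081],-13.9)
c=cam('wrist');cv2.imwrite('pics/w15.png',c['pixels'])
"
```

```text
t 16.87 pos [0.3937 0.0099 0.0852] F [-0.    0.24  0.15] w 0.0694
R [[0.9685, -0.0012, 0.2492], [-0.2492, -0.0014, 0.9685], [-0.0008, -1.0, -0.0017]] q [-1.396 -0.307  1.169  2.235  0.326  1.055 -0.662]
tool shift [-0.0003  0.0042  0.0003] len 0.0042
yaw now -14.43
turn deg [ 0.09 -0.53 -0.05]
```

View pics/w15.png

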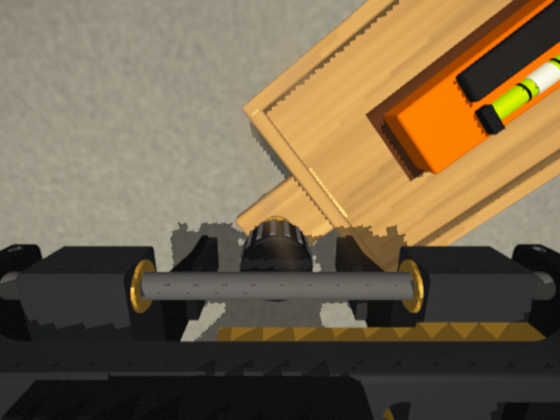

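Emit:
arm_command(targets=[[[0,0.0035,0,0,0,0],[0,0,0,0,0,0],[0,0,0,0,0,0],[0,0,0,0,0,0],[0,0,0,0,0,0],[0,0,0,0,0,0],[0,0,0,0,4,0],[0,0,0,0,4,0],[0,0,0,0,4,0],[0,0,0,0,4,0],[0,0,0,0,0,0],[0,0,0,0,0,0]]], hand=0.2)

```text
time: 17.92
ee_pos: [0.3944, 0.0101, 0.0821]
eef_rot: [-0.683, 0.184, -0.184, 0.683]
ft_force: [-1.0, 0.2, 1.1]
width: 0.0393
```

```bash
python3 -c "
from h import *
st()"
```

```text
t 17.92 pos [0.3944 0.0101 0.0821] F [-0.97  0.2   1.13] w 0.0393
R [[0.8645, 0.0001, 0.5026], [-0.5026, -0.0, 0.8645], [0.0001, -1.0, 0.0]] q [-1.344 -0.25   1.14   2.237  0.266  1.027 -0.882]
```

Emit:
arm_command(targets=[[[0,0,0,0,0,0],[0,0,0,0,0,0],[0,0,0,0,0,0],[0,0,0,0,0,0],[0,-0.015,0,0,0,0],[0,-0.03,0,0,0,0],[0,-0.03,0,0,0,0],[0,-0.03,0,0,0,0],[0,-0.01,0,0,-5,0],[0,0,0,0,-5,0],[0,0,0,0,-5,0],[0,0,0,0,0,0]]], hand=0.8)

```text
time: 18.92
ee_pos: [0.3944, 0.0103, 0.1972]
eef_rot: [-0.701, 0.092, -0.092, 0.701]
ft_force: [-1.0, -0.1, 0.1]
width: 0.0694
```

```bash
python3 -c "
from h import *
st()
c=cam('wrist');cv2.imwrite('pics/w16.png',c['pixels']);crop(c,360,30,160,130,5,'pics/w16b.png')
"
```

```text
t 18.92 pos [0.3944 0.0103 0.1972] F [-1.04 -0.07  0.07] w 0.0694
R [[0.9659, 0.0004, 0.2588], [-0.2588, 0.0008, 0.9659], [0.0001, -1.0, 0.0009]] q [-1.253 -0.442  0.905  2.089  0.352  1.351 -0.739]
```

View pics/w16b.png

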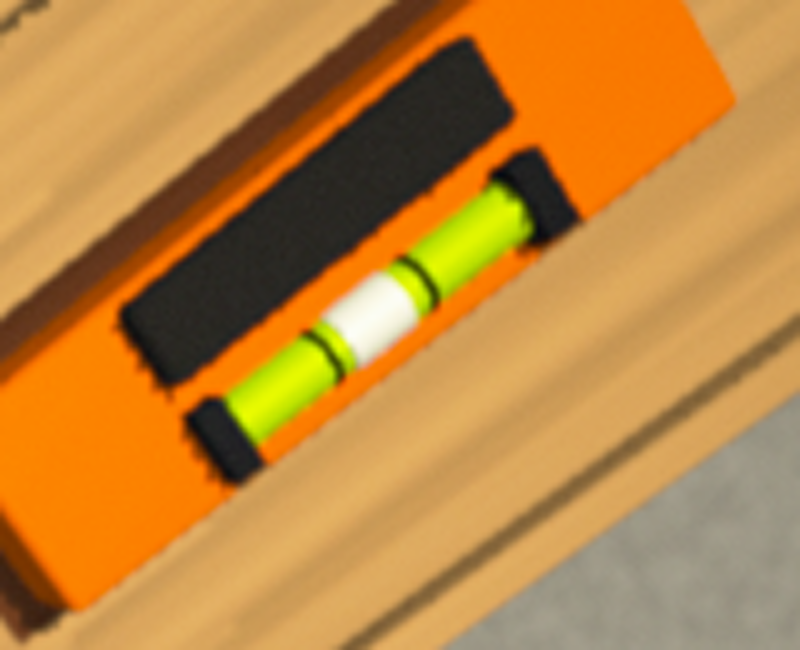

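The bubble now looks centred between the lines. I'll locate the pad for pressing.

```bash
python3 -c "
from h import *
c=cam('wrist')
P=np.array([unproj(c,(u+.5)/5-.5+360,(v+.5)/5-.5+30,.080) for u,v in [(130,308),(468,38),(515,112),(172,386)]])
print(P.mean(0),np.linalg.norm(P-np.roll(P,1,0),axis=1))
b=[unproj(c,(u+.5)/5-.5+360,(v+.5)/5-.5+30,.077) for u,v in [(325,356),(418,283),(340,345),(402,294)]]
d=np.array([.915,.4035,0]);print([round(1000*float(x@d),1) for x in b])
p=P.mean(0);plan([p[0],p[1],.16],23.7)
top=np.array([.551,.0772])+.011*np.array([-.4035,.915]);print('pad from placement',top)
"
```

```text
[0.54617838 0.08759545 0.08      ] [0.01569217 0.0673028  0.01491767 0.06921939]
[525.2, 544.3, 528.2, 541.2]
t 19.02 pos [0.3942 0.0103 0.1969] F [-0.58  0.11  0.19] w 0.0698
R [[0.9641, -0.0002, 0.2656], [-0.2656, 0.0004, 0.9641], [-0.0003, -1.0, 0.0004]] q [-1.253 -0.441  0.905  2.089  0.351  1.35  -0.746]
tool shift [0.126  0.0369 0.1149] len 0.1745
yaw now -15.4
turn deg [-3.00e-02 -3.91e+01 -1.00e-02]
pad from placement [0.5465615 0.087265 ]
```

Emit:
arm_command(targets=[[[0.0252,0,0.023,0,0,0],[0.0252,0,0.023,0,0,0],[0.0252,0,0.023,0,0,0],[0.0252,0,0.023,0,0,0],[0.0252,0,0.023,0,0,0],[0,0,0,0,-6.5,0],[0,0,0,0,-6.5,0],[0,0,0,0,-6.5,0],[0,0,0,0,-6.5,0],[0,0,0,0,-6.5,0],[0,0,0,0,-6.5,0],[0,0,0,0,0,0]]], hand=0)

```text
time: 20.02
ee_pos: [0.4926, 0.0641, 0.196]
eef_rot: [-0.69, -0.135, 0.153, 0.694]
ft_force: [0.4, 0.8, 0.4]
width: 0.0022
```

```bash
python3 -c "
from h import *
plan([.5463,.0875,.09],23.7)
c=cam('wrist');cv2.imwrite('pics/w17.png',c['pixels'])
"
```

```text
t 20.02 pos [0.4926 0.0641 0.196 ] F [0.4  0.77 0.39] w 0.0022
R [[0.9163, -0.026, -0.3996], [0.3997, 0.0012, 0.9166], [-0.0233, -0.9997, 0.0115]] q [-1.284  0.125  1.162  1.852 -0.125  1.268  0.327]
tool shift [ 0.0611  0.1046 -0.0012] len 0.1212
yaw now 23.57
turn deg [-0.66 -0.14 -1.34]
```

View pics/w17.png

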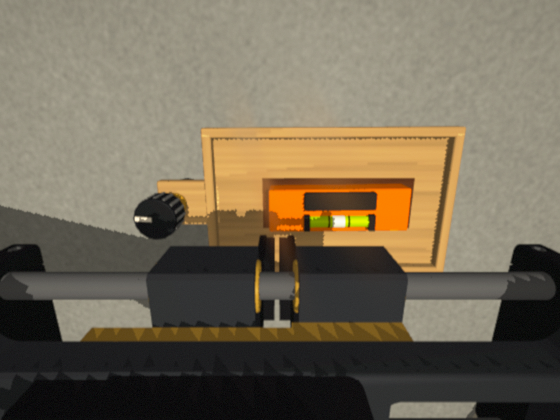

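Emit:
arm_command(targets=[[[0,0,0,-0.65,0,-1.35],[0.02,0,0,0,0,0],[0.02,0,0,0,0,0],[0.015,0,0,0,0,0],[0,0,0,0,0,0],[0,0,0,0,0,0]]])

```text
time: 20.57
ee_pos: [0.5433, 0.0857, 0.1959]
eef_rot: [0.693, 0.142, -0.142, -0.692]
ft_force: [0.2, -0.5, 1.1]
width: 0.0005
```

```bash
python3 -c "
from h import *
plan([.5463,.0875,.09],23.7)
"
```

```text
t 20.57 pos [0.5433 0.0857 0.1959] F [ 0.23 -0.55  1.1 ] w 0.0005
R [[0.9197, 0.0001, -0.3927], [0.3927, -0.0015, 0.9197], [-0.0005, -1.0, -0.0014]] q [-1.172  0.311  1.122  1.743 -0.291  1.273  0.422]
tool shift [0.0035 0.1059 0.0007] len 0.106
yaw now 23.12
turn deg [ 0.08 -0.58 -0.03]
```

Emit:
arm_command(targets=[[[0.0035,0.02,0.001,0,-0.5,0],[0,0.03,0,0,0,0],[0,0.03,0,0,0,0],[0,0.016,0,0,0,0],[0,0,0,0,0,0],[0,0,0,0,0,0]]])

```text
time: 21.07
ee_pos: [0.5454, 0.0877, 0.1005]
eef_rot: [-0.692, -0.145, 0.146, 0.692]
ft_force: [-0.1, -0.3, 0.9]
width: 0.0007
```

```bash
python3 -c "
from h import *
plan([.5463,.0875,.08],23.7)
c=cam('wrist');cv2.imwrite('pics/w18.png',c['pixels'])
c=cam('side');crop(c,210,190,140,110,5,'pics/s18.png')
"
```

```text
t 21.07 pos [0.5454 0.0877 0.1005] F [-0.13 -0.31  0.88] w 0.0007
R [[0.9154, -0.0005, -0.4025], [0.4025, -0.0001, 0.9154], [-0.0005, -1.0, 0.0001]] q [-1.075  0.433  1.027  1.841 -0.414  1.102  0.518]
tool shift [ 0.0007  0.0205 -0.0006] len 0.0205
yaw now 23.74
turn deg [-0.01  0.04 -0.03]
```

View pics/w18.png

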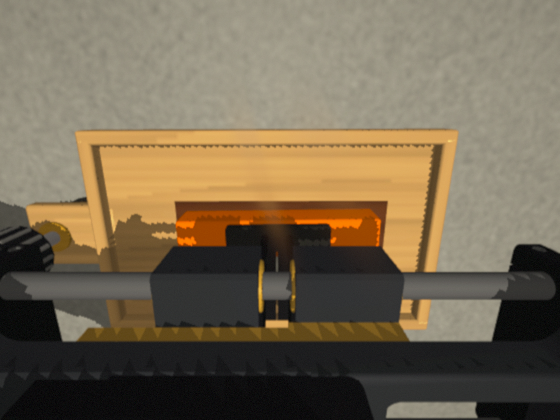

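View pics/s18.png

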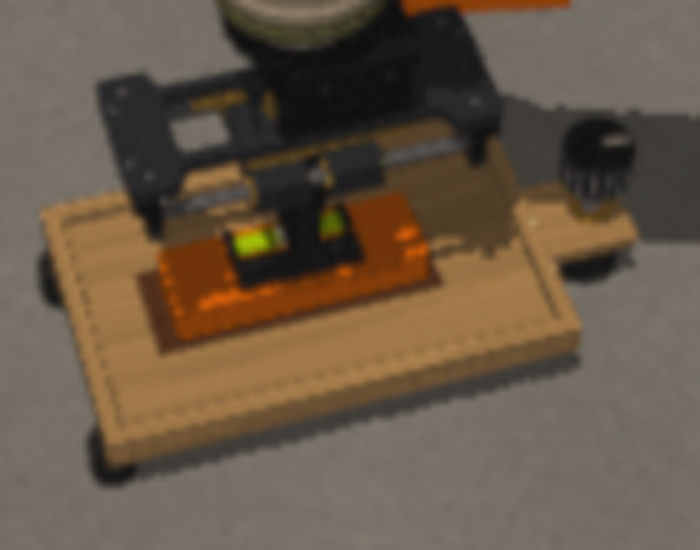

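Aligned over the pad. Lowering gently until contact.

Emit:
arm_command(targets=[[[0.0007,0.01,-0.0005,0,0,0],[0,0.006,0,0,0,0],[0,0.002,0,0,0,0],[0,0,0,0,0,0],[0,0,0,0,0,0]]])

```text
time: 21.58
ee_pos: [0.5468, 0.088, 0.0824]
eef_rot: [-0.692, -0.146, 0.146, 0.692]
ft_force: [-0.2, 0.3, -0.8]
width: 0.0002
```

Emit:
arm_command(targets=[[[0,0.0015,0,0,0,0],[0,0,0,0,0,0],[0,0,0,0,0,0]]])

```text
time: 21.83
ee_pos: [0.5469, 0.0882, 0.081]
eef_rot: [-0.692, -0.147, 0.146, 0.692]
ft_force: [0.5, 0.3, 0.9]
width: 0.0004
```

Emit:
arm_command(targets=[[[0,0.001,0,0,0,0],[0,0,0,0,0,0],[0,0,0,0,0,0]]])

```text
time: 22.08
ee_pos: [0.5471, 0.0882, 0.0806]
eef_rot: [-0.691, -0.147, 0.146, 0.692]
ft_force: [-2.8, -0.7, 9.1]
width: 0.0004
```

Emit:
arm_command(targets=[[[0,0.0003,0,0,0,0],[0,0,0,0,0,0],[0,0,0,0,0,0],[0,0,0,0,0,0],[0,0,0,0,0,0],[0,0,0,0,0,0],[0,0,0,0,0,0],[0,0,0,0,0,0],[0,0,0,0,0,0],[0,0,0,0,0,0],[0,0,0,0,0,0],[0,0,0,0,0,0]]])

```text
time: 23.08
ee_pos: [0.5471, 0.0882, 0.0806]
eef_rot: [-0.691, -0.147, 0.146, 0.692]
ft_force: [-4.9, -0.5, 12.5]
width: 0.0006
```

```bash
python3 -c "
from h import *
st()
c=cam('side');crop(c,210,190,140,110,5,'pics/s19.png');cv2.imwrite('pics/s19f.png',c['pixels'])
c=cam('wrist');cv2.imwrite('pics/w19.png',c['pixels'])
st()
"
```

```text
t 23.08 pos [0.5471 0.0882 0.0806] F [-4.89 -0.53 12.5 ] w 0.0006
R [[0.9144, 0.0006, -0.4049], [0.4049, 0.0016, 0.9144], [0.0012, -1.0, 0.0012]] q [-1.05   0.463  1.001  1.854 -0.445  1.068  0.542]
t 23.18 pos [0.5471 0.0882 0.0806] F [-5.62 -0.48 12.94] w 0.0005
R [[0.9143, 0.0006, -0.4049], [0.4049, 0.0016, 0.9143], [0.0012, -1.0, 0.0012]] q [-1.05   0.463  1.001  1.854 -0.445  1.068  0.542]
```

View pics/s19.png

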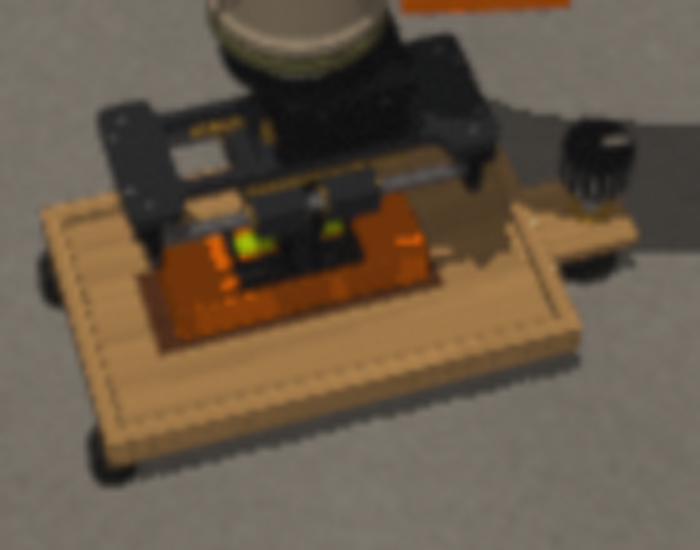

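View pics/s19f.png

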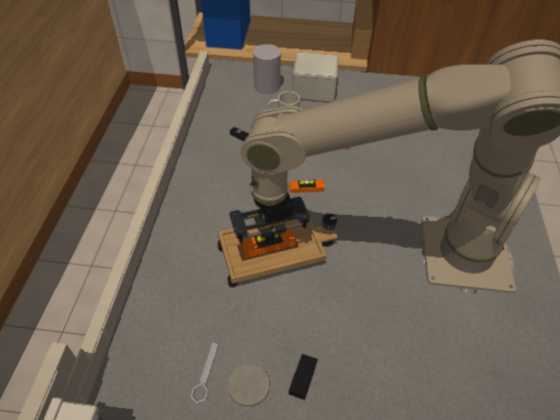

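View pics/w19.png

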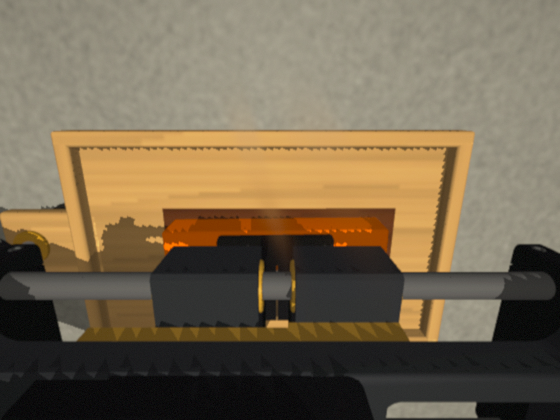

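Emit:
arm_command(targets=[[[-0.0004,0,0.0002,0,0,0],[0,0,0,0,0,0],[0,0,0,0,0,0],[0,0,0,0,0,0],[0,0,0,0,0,0],[0,0,0,0,0,0],[0,0,0,0,0,0],[0,0,0,0,0,0],[0,0,0,0,0,0],[0,0,0,0,0,0],[0,0,0,0,0,0],[0,0,0,0,0,0]]])

```text
time: 24.18
ee_pos: [0.5471, 0.0882, 0.0806]
eef_rot: [-0.691, -0.147, 0.146, 0.692]
ft_force: [-2.5, -0.5, 9.6]
width: 0.0005
```

Emit:
arm_command(targets=[[[0,0.0002,0,0,0,0],[0,0,0,0,0,0],[0,0,0,0,0,0],[0,0,0,0,0,0],[0,0,0,0,0,0],[0,0,0,0,0,0],[0,0,0,0,0,0],[0,0,0,0,0,0],[0,0,0,0,0,0],[0,0,0,0,0,0],[0,0,0,0,0,0],[0,0,0,0,0,0]]])

```text
time: 25.18
ee_pos: [0.5471, 0.0882, 0.0805]
eef_rot: [-0.691, -0.147, 0.146, 0.692]
ft_force: [-3.6, -0.7, 12.7]
width: 0.0004
```

```bash
python3 -c "
from h import *
st(); print(r.close_job()); st()"
```

```text
t 25.18 pos [0.5471 0.0882 0.0805] F [-3.59 -0.71 12.69] w 0.0004
R [[0.9144, 0.0015, -0.4049], [0.4049, 0.0015, 0.9144], [0.002, -1.0, 0.0008]] q [-1.051  0.462  1.001  1.855 -0.445  1.067  0.542]
the job is handed in; nothing more can be done
None
the job is handed in; nothing more can be done
```

I laid the middle-sized orange level window up on the tray's dark strip and let go of it. The bubble then stood about 4–5 mm off, away from the foot. I turned the knob about 1.1 rad clockwise in two grips, then pressed the closed fingers onto the thumb pad and handed the job in while still pressing, at 25.2 s.

**Bubble:** After the first turn it was 1.3 mm off. The wrist image after the second turn showed it centred to within a few tenths of a millimetre.

**Press:** The last reading was 12.7 N downward and about 3.7 N sideways, and it held steady. Two separate estimates of the pad's position agreed within 1 mm.

**Not confirmed:** The fingers and gripper covered the middle of the vial during the press. I therefore could not see the bubble then, and I rely on the picture taken before pressing. The last side image shows the level still on the strip. The opener, coaster and wedge looked unmoved in it. The arm partly covered the mug and umbrella handle, but it never touched down near them.

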